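Seat the coarse thread comb in the screw

TASK

Check the thread of the big screw in the stand: take the comb leaf with the five broad teeth, lay it flat on the stand's ledge with the teeth towards the screw, and feel gently along the screw until all teeth slip fully home into the thread. Press it in lightly to check that it sits square and flat at the bottom of the thread, then let go and leave it seated there. Never force the teeth against the thread, and leave the other leaf and everything else alone.

Things in the scene. Friction and masses are not known exactly. Their poses are not given: they have to be found in the camera images.
- stand: Fixed, rigid grey checking stand, 226 mm long (y), 135 mm deep (x from -95 to +40 mm). Origin: on the bench surface below the middle of the screw's axis; z up, y along the screw, x from the ledge to the screw. Strapped V-blocks up to 76 mm high hold the screw at |y| = 85 to 107 mm. A leaf pushed into the screw with 30 N marks the thread: stay well below; 5 to 10 N is a proper check.
- screw_mid (a point): Point on the steel screw's axis, 40 mm above the bench, axes as the stand's. Square thread: crest radius 25, root radius 19, pitch 12, crests 5 wide, grooves 7 wide (mm), threaded for |y| below 66 mm. The screw is clamped tight but at an unmeasured place along y: the grooves may lie anywhere within a pitch, and this point does not tell where.
- ledge_mid (a point): Centre of the top of the stand's flat, slippery white plastic ledge (friction about 0.1), on the screw's -x side: 64 mm (x) by 140 mm (y), top 36 mm above the bench, its edge 2 mm from the crests; 59 mm from the screw's axis; axes as the stand's. A leaf lying flat on it, teeth to +x, has its mid-thickness level with the screw's axis.
- coarse_leaf_tab (a point): The leaf to use: loose steel plate, about 0.2 kg, 40 x 72 x 8 mm, lying flat; five teeth on its +x edge (pitch 12, each 5.2 wide, 6.5 long, tips at x = +30.5 mm from here). Held by an upright tab, 24 (x) by 14 mm (y), up to 42 mm above the underside. This point: in the tab's centre, 31 mm above the underside. x to the teeth, y along their row, z up. Plate from x = -16 to +24.
- tooth_tips (a point): Middle of the row of tooth tips of that leaf, 4 mm above its underside; axes as the leaf's. Fully home the tips touch the thread's root: this point then lies at x = -19 mm in the stand's frame and 40 mm above the bench; resting on the crests it lies at x = -25 mm.
- fine_leaf_tab (a point): The other leaf, to be left alone: same plate and tab, but eight narrow teeth at 7.5 mm pitch. Same point and axes. The two leaves lie on the bench and may have changed places.
- tape_roll: Bystander: upright-axis tape roll, 100 mm across, 48 mm high. Origin: centre of its underside.
- big_nut: Bystander: dark steel ring nut, 76 mm across, 30 mm high. Origin: centre of its underside.
- bottle: Bystander: green bottle, 66 mm across, 200 mm high. Origin: centre of its underside.
- marker: Bystander: black marker lying flat, 16 mm thick, about 130 mm long. Origin: under its middle.
Things that resemble listed ones, but are neither listed nor needed, are in the scene too. What is shaped like the part that bears coarse_leaf_tab but blue or purple is not meant.

How it is judged:
By the outcome, as a careful person would: the job done as asked, in the order asked, and still so for the second after the job is handed in, with the robot touching nothing.
It also fails if it takes over 51 s, if anything falls off the work surface, if the arm or the gripper's body presses on something with over 40 N, if the wrist force passes 120 N, or if a joint passes its speed limit or range.

ROBOT

A 6-joint arm with a two-finger parallel gripper is mounted at the origin on the work surface. World frame = base frame: x ahead of the robot, y to its left, z up, the work surface at z = 0. Lengths are in m, angles in rad, forces in N, time in s.
With the tool pointing down it reaches from about 0.325 to 1 m from the base axis. Payload 5.1 kg.
Tool frame: the origin (TCP) lies at the very end of the fingers, on their centre line; the grasp point (between the pads) lies 19 mm behind it (manip.grip_point_offset is the distance from the TCP to the grasp point, in m); z points along the fingers, y is the line along which they close (so a half turn about z gives the same grasp; the last joint's range is limited). The gripper opens to 85 mm and grips with 20 to 120 N. Pads are 22 mm wide; open, the fingers measure 114 mm over their backs; the gripper's body (76 mm by 85 mm) begins 54 mm behind the grasp point. The pads swing forward as they close: fully open they stand 13 mm farther back than shut.
Start: joints at [1.212, 0.124, 1.65, -0, 1.367, -0.083], TCP at [0.177, 0.625, 0.231] pointing down, gripper open.
Joint ranges: [-2.61, 2.61], [-1.02, 2.33], [0.03, 2.71], [-1.35, 4.49], [0.32, 2.68], [-2.91, 2.91]. Speed limits (rad/s): [2.57, 2.57, 3.14, 3.14, 3.14, 3.14].

INTERFACE

Orientations are given as a unit quaternion [x, y, z, w].
In Python, from bench import manip, snapshot, models gives the robot as it stands.
- The arm moves only by the tool servo_tool, never from a script. Its argument "moves" is a list of rows, each a list of 2 entries, a list of its own where there are three numbers: the shift along the tool's x, y, z in m, then the turn, a rotation vector about the tool's x, y, z in degrees. In form: [[[tx, ty, tz], [wx, wy, wz]], ...]. A call has 1 to 5 rows; each row shifts and turns the commanded pose from where the row before left it, along the tool's axes as they then stand; what a row does not reach is not made up. A row lasts 1/12 s, in which the tool goes at most 41.7 mm and 7.16 degrees, less where a joint would pass 70% of its speed; a pose out of reach is approached as far as the arm can. A call is refused whole if a number of a shift passes 0.0417 or a number of a turn 7.16, either way. A call with a gripper value outside its range is refused whole. "gripper" is the finger opening in m, from 0 to 0.0854, set as the call begins (left out, the last holds). The fingers move at their own pace and stop on an object; "newtons" is the grip in N (left out, the last holds). Time passes only in rows, so rows that do not move let the fingers close. It gives the time, the measured TCP pose, the force, the opening and the grip force at its end, in the units of the state.
- manip.state(): the state, without advancing time (a new reading comes with each control period).
- snapshot(name): name is "scene" or "top" or "wrist"; returns a dict with "img" (480x640x3 uint8, red, green, blue), "z_map" (480x640 float32, m along the optical axis (not along the pixel's ray), 0 where there is no reading), "mtx" (3x3 intrinsics, pixels), "R" (3x3) and "t" (3): a world point X has camera coordinates R X + t. Camera axes: x right, y down, z forward; pixel columns grow to the right and rows downward; lengths in m; the calibration is good to about 2 mm. A picture is of the moment at which its call begins.
- manip.finish_job(): hands the job in; it is judged then, once.
Trained networks look in a picture, given as the dict that the camera call returned (one of the last four; its "shot" number tells which), for a name from the list of things; names that differ only in an ending like _2 or _b are one class to them, and where a whole thing is asked for, a point or a joint stands for the part that bears it (a point fixed in the world has none). Each returns a list of dicts, best first, with "p" (0 to 1); they miss things now and then, are a little off and sometimes report something else, mostly with a low value. They report only what shows in the picture. A call takes as long as a camera call. They do not tell look-alikes from the thing itself.
- models.find_in(picture, thing): "point" ([x, y, z] in m, in world coordinates, good to about 4 mm: the middle of the surface that is visible of it).
- models.pinpoint(picture, thing): "point" ([x, y, z] in m, in world coordinates, good to about 4 mm: a listed point, or the origin of a listed thing).
The state is a dict: "time_s": time; "joint_positions": joint angles; "joint_vel": joint speeds; "joint_torque": joint torques, N m; "ee_pos": TCP position; "eef_rot": TCP orientation; "contact_force": force on the tool from outside, world axes, zero at the start; "wrist_torque": the same for the moment, N m; "grip_width": finger opening in m; "grip_force": force on a finger pad.
Only numpy, scipy, OpenCV 4.12 (cv2) and the standard library are available. Lean on these libraries where they do the work, as an engineer would, in place of code of your own. Each camera call takes 0.05 s, during which the arm holds its last target. There are 200 camera calls.

## Working session

There is one attempt and no reset: what is moved stays moved. The work goes in short steps, Python scripts to look and compute and a tool call to move; the robot and the scene stay as the last step left them, time stands still between calls to the robot, and variables do not carry over. Pictures are saved under pics/ and viewed, at most 10 in all, crops included, and the job is handed in when it is done.

Besides the shell and the picture viewer there is one more tool, called after "Request:" by a JSON object that holds its "method" and its "body", one argument or row to a line. servo_tool: Moves the arm, as the interface text tells. Its arguments: {"type":"object","properties":{"moves":{"type":"array","items":{"type":"array"}},"gripper":{"type":"number"},"newtons":{"type":"number"}},"required":["moves"]}

```bash
mkdir -p pics; python3 - <<'E'
from bench import manip, snapshot, models
import cv2
print(manip.state())
for n in ("top","scene"):
    s=snapshot(n); cv2.imwrite(f"pics/{n}0.png",s["img"][:,:,::-1])
    for th in ["stand","screw_mid","ledge_mid","coarse_leaf_tab","tooth_tips","fine_leaf_tab","tape_roll","big_nut","bottle","marker"]:
        r=models.pinpoint(s,th); X=[]
        for d in r[:3]:
            c=s["R"]@d["point"]+s["t"]; p=s["mtx"]@c; X.append(([round(float(v),3) for v in d["point"]],round(d["p"],2),(p[:2]/p[2]).astype(int).tolist()))
        print(n,th,X)
E
```

```text
{'time_s': 0.0, 'joint_positions': array([ 1.21241929e+00,  1.24494449e-01,  1.65169181e+00,  1.75067144e-05,
        1.36751682e+00, -8.26208331e-02]), 'joint_vel': array([-0.00098058,  0.00082585,  0.00125227,  0.00118468,  0.00280695,
       -0.00049017]), 'joint_torque': array([-1.45228303e-03, -4.23607314e+01, -3.65449584e+01, -1.63225927e-04,
        6.68871508e-03,  5.48968785e-06]), 'ee_pos': array([0.17679566, 0.6248469 , 0.2300494 ]), 'eef_rot': array([ 1.37443349e-01,  9.90509067e-01, -1.02778827e-03, -2.39155849e-04]), 'contact_force': array([-0.49018762,  0.37224054,  0.1239779 ]), 'wrist_torque': array([-0.00768709, -0.02491779, -0.00339108]), 'grip_force': 0.0, 'grip_width': 0.08529532622602538}
top stand [([0.598, -0.125, 0.004], 0.75, [345, 194])]
top screw_mid [([0.601, -0.123, 0.038], 0.76, [345, 190]), ([0.505, 0.179, 0.032], 0.43, [197, 239])]
top ledge_mid [([0.536, -0.137, 0.033], 0.62, [352, 222])]
top coarse_leaf_tab [([0.508, 0.18, 0.032], 0.94, [197, 237]), ([0.363, 0.119, 0.024], 0.91, [227, 309]), ([0.396, 0.238, 0.026], 0.72, [168, 293])]
top tooth_tips 
[... 611 characters left out ...]
ab [([0.393, 0.235, 0.029], 0.86, [442, 227]), ([0.367, 0.116, 0.033], 0.83, [392, 214]), ([0.509, 0.179, 0.029], 0.6, [420, 266])]
scene tooth_tips [([0.352, 0.094, 0.002], 0.83, [381, 217]), ([0.418, 0.223, 0.006], 0.74, [436, 241]), ([0.531, 0.196, 0.002], 0.72, [426, 281])]
scene fine_leaf_tab [([0.632, 0.26, 0.03], 0.76, [462, 317])]
scene tape_roll [([0.421, -0.351, 0.001], 0.96, [197, 228]), ([0.634, 0.259, 0.031], 0.61, [461, 318])]
scene big_nut [([0.386, -0.033, 0.001], 0.79, [329, 224])]
scene bottle [([0.578, -0.45, 0.001], 0.98, [140, 280]), ([0.596, -0.123, 0.042], 0.61, [282, 288]), ([0.633, 0.256, 0.03], 0.41, [460, 317])]
scene marker [([0.42, 0.346, 0.0], 0.66, [487, 246])]
```

View pics/top0.png

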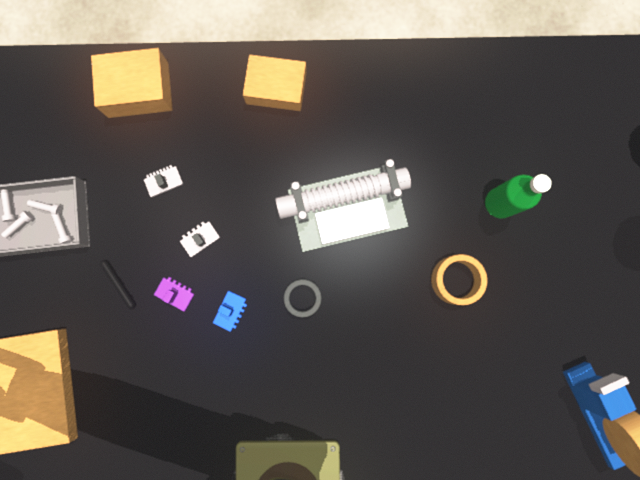

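```bash
python3 - <<'E'
import cv2
a=cv2.imread("pics/top0.png")[140:340,100:400]
cv2.imwrite("pics/topc.png",cv2.resize(a,(798,532),interpolation=cv2.INTER_CUBIC))
E
```

```text
(no output)
```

View pics/topc.png

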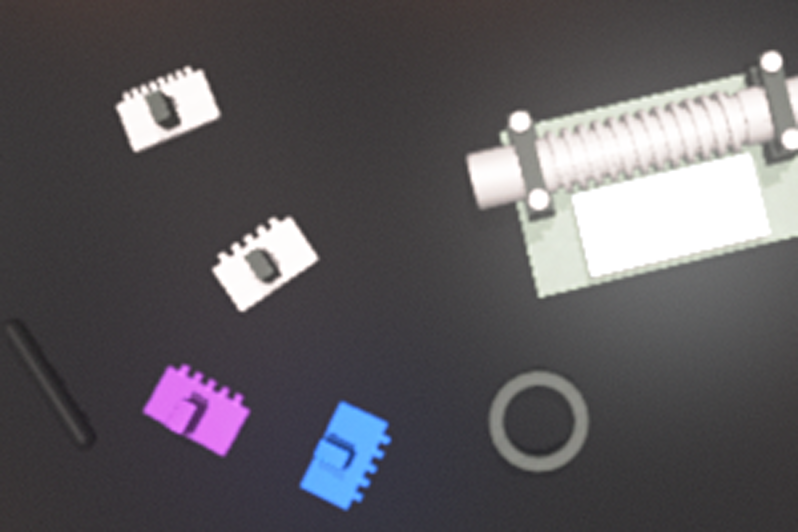

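The third leaf (white, crop 265,262; top image 197,238) has five broad teeth pointing up-right. That is the one to use. The fine white leaf is at (162,180), and purple and blue are decoys. Next I go above the leaf.

Request:
{"method": "servo_tool", "body": {
  "moves": [
    [[-0.031,-0.024,0],[0,0,0]],
    [[-0.031,-0.024,0],[0,0,0]],
    [[-0.031,-0.024,0],[0,0,0]],
    [[-0.031,-0.024,0],[0,0,0]],
    [[-0.031,-0.024,0],[0,0,0]]
  ]
}}

```text
time_s: 1.52
ee_pos: [0.2941, 0.4663, 0.2314]
eef_rot: [0.137, 0.991, 0.0, 0.0]
contact_force: [1.0, 0.5, 0.5]
grip_width: 0.0856
grip_force: 0.0
```

Request:
{"method": "servo_tool", "body": {
  "moves": [
    [[-0.031,-0.024,0],[0,0,0]],
    [[-0.031,-0.024,0],[0,0,0]],
    [[-0.031,-0.024,0],[0,0,0]],
    [[-0.031,-0.024,0],[0,0,0]],
    [[-0.031,-0.024,0],[0,0,0]]
  ]
}}

```text
time_s: 1.93
ee_pos: [0.4107, 0.3084, 0.2317]
eef_rot: [0.137, 0.991, 0.0, 0.0]
contact_force: [0.3, -0.5, 0.0]
grip_width: 0.0851
grip_force: 0.0
```

Request:
{"method": "servo_tool", "body": {
  "moves": [
    [[-0.031,-0.024,0],[0,0,0]],
    [[-0.031,-0.024,0],[0,0,0]],
    [[0,0,0],[0,0,-7]],
    [[0,0,0],[0,0,-7]],
    [[0,0,0],[0,0,-7]]
  ]
}}

```text
time_s: 2.35
ee_pos: [0.4571, 0.246, 0.2314]
eef_rot: [-0.047, 0.999, 0.0, 0.0]
contact_force: [0.3, -0.4, 0.5]
grip_width: 0.0853
grip_force: 0.0
```

Request:
{"method": "servo_tool", "body": {
  "moves": [
    [[0,0,0],[0,0,-7]],
    [[0,0,0],[0,0,-7]],
    [[0,0,0],[0,0,-7]],
    [[0,0,0],[0,0,-6]],
    [[0,0,0],[0,0,0]]
  ]
}}

```text
time_s: 2.77
ee_pos: [0.4565, 0.247, 0.2314]
eef_rot: [-0.278, 0.961, -0.0, 0.0]
contact_force: [0.0, 0.1, -0.2]
grip_width: 0.0855
grip_force: 0.0
```

```bash
cat > h.py <<'E'
from bench import manip, snapshot, models
import numpy as np, cv2
from scipy.spatial.transform import Rotation as Ro
def delta(target, yaw_y_deg=None):
    """tool-frame shift to target; turn about tool z to bring tool y to world angle (deg, mod 180)"""
    s=manip.state(); R=Ro.from_quat(s["eef_rot"]).as_matrix()
    d=R.T@(np.array(target)-s["ee_pos"]); a=np.degrees(np.arctan2(R[1,1],R[0,1]))
    print("t",round(s["time_s"],2),"pos",s["ee_pos"].round(4),"ytool",a.round(2),"tilt",np.degrees(np.arccos(-R[2,2])).round(2),"shift mm",(d*1e3).round(1))
    if yaw_y_deg is not None: print("turn z",-((yaw_y_deg-a+90)%180-90))
def px(s,P):
    p=s["mtx"]@(s["R"]@np.array(P)+s["t"]); return (p[:2]/p[2]).round(0)
def cloud(s):
    z=s["z_map"]; v,u=np.mgrid[:480,:640]; K=s["mtx"]
    c=np.stack([(u-K[0,2])/K[0,0]*z,(v-K[1,2])/K[1,1]*z,z],-1)
    return (c-s["t"])@s["R"]
E
python3 - <<'E'
from h import *
s=snapshot("wrist"); cv2.imwrite("pics/w1.png",s["img"][:,:,::-1])
for th in ["coarse_leaf_tab","tooth_tips"]:
    for d in models.pinpoint(s,th)[:3]: print(th,np.round(d["point"],4),round(d["p"],2),px(s,d["point"]))
P=cloud(s); m=(P[...,2]>0.004)&(P[...,2]<0.012)&(np.hypot(P[...,0]-.508,P[...,1]-.18)<.05)&(s["z_map"]>0)
q=P[m][:,:2].astype(np.float32); r=cv2.minAreaRect(q*1000); print("plate",m.sum(),r)
m=(P[...,2]>0.036)&(P[...,2]<0.05)&(np.hypot(P[...,0]-.508,P[...,1]-.18)<.04)&(s["z_map"]>0)
q=P[m]; print("tab",m.sum(),cv2.minAreaRect(q[:,:2].astype(np.float32)*1000),np.median(q[:,2]))
delta([.508,.18,.2],122)
print(s["R"],s["t"])
E
```

```text
coarse_leaf_tab [0.3621 0.1203 0.0271] 0.91 [248.  29.]
coarse_leaf_tab [0.5082 0.1755 0.0298] 0.65 [222. 216.]
coarse_leaf_tab [0.3942 0.2364 0.0343] 0.64 [347. 144.]
tooth_tips [0.4232 0.2166 0.0057] 0.93 [310. 158.]
tooth_tips [0.3475 0.0953 0.0073] 0.74 [234.   0.]
tooth_tips [0.5314 0.1962 0.0041] 0.71 [235. 240.]
plate 2556 ((512.6845092773438, 183.2477264404297), (46.77006530761719, 72.58806610107422), 34.3345832824707)
tab 457 ((506.4736328125, 179.38174438476562), (24.056947708129883, 14.239446640014648), 33.958866119384766) 0.041789860814992474
t 2.92 pos [0.4565 0.247  0.2314] ytool 122.06 tilt 0.01 shift mm [ -8.1 -84.1  31.4]
turn z 0.06210713369492282
[[-5.34802090e-01  8.44977206e-01  4.95160655e-04]
 [ 8.08042554e-01  5.11253912e-01  2.92722852e-01]
 [ 2.47090985e-01  1.56948904e-01 -9.56197201e-01]] [ 0.03462342 -0.53220321  0.2280237 ]
```

View pics/w1.png

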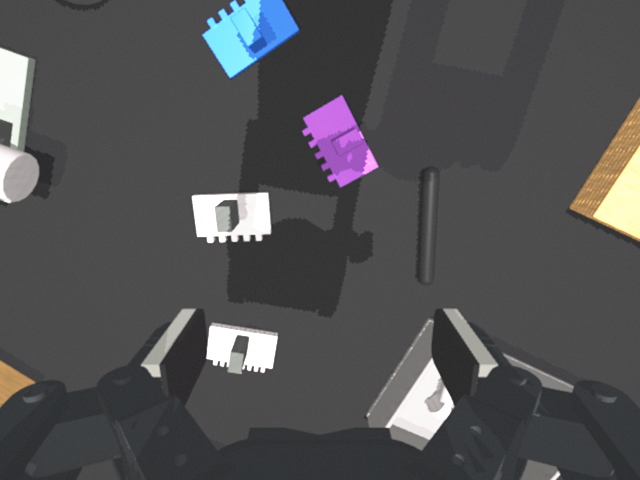

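The coarse leaf shows at (232,215), with its teeth down in the image. The depth data gives tab centre (0.5065, 0.1794) and yaw 34°. Now I descend and grip.

Request:
{"method": "servo_tool", "body": {
  "moves": [
    [[-0.0013,-0.0168,0.034],[0,0,0]],
    [[-0.0013,-0.0168,0.034],[0,0,0]],
    [[-0.0013,-0.0168,0.034],[0,0,0]],
    [[-0.0013,-0.0168,0.034],[0,0,0]],
    [[-0.0013,-0.0168,0.034],[0,0,-2]]
  ],
  "gripper": 0.05
}}

```text
time_s: 3.33
ee_pos: [0.5072, 0.1788, 0.0601]
eef_rot: [-0.293, 0.956, -0.0, 0.001]
contact_force: [1.2, 0.5, 0.0]
grip_width: 0.0498
grip_force: 0.0
```

Request:
{"method": "servo_tool", "body": {
  "moves": [
    [[0,0,0],[0,0,0]],
    [[0,0,0],[0,0,0]]
  ]
}}

```text
time_s: 3.5
ee_pos: [0.5053, 0.1786, 0.0593]
eef_rot: [-0.292, 0.956, 0.0, -0.003]
contact_force: [0.4, -0.1, 0.4]
grip_width: 0.0501
grip_force: 0.0
```

```bash
python3 - <<'E'
from h import *
s=snapshot("wrist"); cv2.imwrite("pics/w2.png",s["img"][:,:,::-1])
P=cloud(s); m=(P[...,2]>0.036)&(P[...,2]<0.05)&(np.hypot(P[...,0]-.508,P[...,1]-.18)<.04)&(s["z_map"]>0)
q=P[m]; print("tab",m.sum(),cv2.minAreaRect(q[:,:2].astype(np.float32)*1000),np.median(q[:,2]))
delta([.5065,.1794,.013],124)
E
```

```text
tab 1594 ((506.6363830566406, 178.81356811523438), (24.91797637939453, 13.89864444732666), 34.212650299072266) 0.041687538143885025
t 3.55 pos [0.5069 0.1795 0.0617] ytool 124.07 tilt 0.03 shift mm [ 0.4  0.1 48.7]
turn z 0.07491773262442791
```

View pics/w2.png

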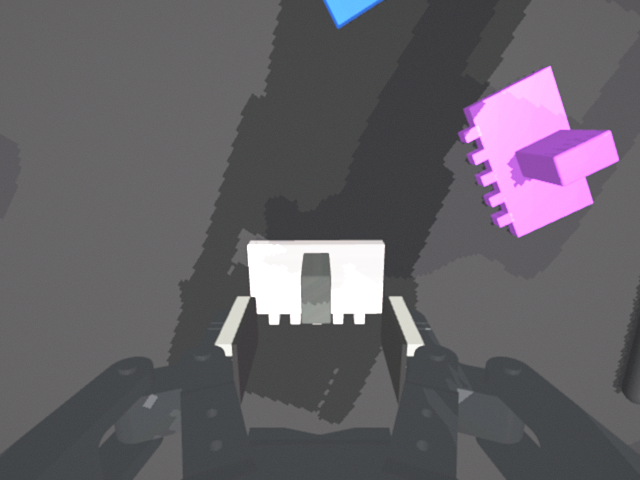

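Tab (316,275) is centred between the fingers and all five teeth are visible. Descending and closing.

Request:
{"method": "servo_tool", "body": {
  "moves": [
    [[0,0,0.02],[0,0,0]],
    [[0,0,0.018],[0,0,0]],
    [[0,0,0.01],[0,0,0]],
    [[0,0,0],[0,0,0]]
  ]
}}

```text
time_s: 3.88
ee_pos: [0.5063, 0.18, 0.0134]
eef_rot: [-0.294, 0.956, 0.0, -0.0]
contact_force: [0.1, -0.2, -0.5]
grip_width: 0.0497
grip_force: 0.0
```

Request:
{"method": "servo_tool", "body": {
  "moves": [
    [[0,0,0],[0,0,0]],
    [[0,0,0],[0,0,0]],
    [[0,0,0],[0,0,0]],
    [[0,0,0],[0,0,0]],
    [[0,0,0],[0,0,0]]
  ],
  "gripper": 0.0,
  "newtons": 60
}}

```text
time_s: 4.3
ee_pos: [0.5083, 0.1799, 0.0154]
eef_rot: [-0.294, 0.956, -0.0, 0.002]
contact_force: [-0.7, 0.4, 5.2]
grip_width: 0.0132
grip_force: 60.6
```

Request:
{"method": "servo_tool", "body": {
  "moves": [
    [[0,0,0],[0,0,0]],
    [[0,0,-0.02],[0,0,0]],
    [[0,0,-0.04],[0,0,0]],
    [[0,0,-0.04],[0,0,0]],
    [[0,0,-0.02],[0,0,0]]
  ]
}}

```text
time_s: 4.72
ee_pos: [0.5087, 0.1799, 0.1382]
eef_rot: [-0.294, 0.956, -0.0, 0.003]
contact_force: [1.9, 0.5, -1.4]
grip_width: 0.0127
grip_force: 59.4
```

```bash
python3 - <<'E'
from h import *
s=snapshot("top")
for th in ["stand","screw_mid","ledge_mid"]:
    for d in models.pinpoint(s,th)[:1]: print(th,np.round(d["point"],4),round(d["p"],2))
P=cloud(s); m=(P[...,2]>0.033)&(P[...,2]<0.039)&(np.hypot(P[...,0]-.54,P[...,1]+.134)<.08)&(s["img"].min(-1)>200)&(s["z_map"]>0)
print("ledge",m.sum(),cv2.minAreaRect(P[m][:,:2].astype(np.float32)*1000))
delta([.49,-.145,.12],102)
print(manip.state()["contact_force"],manip.state()["grip_width"])
E
```

```text
screw_mid [ 0.6009 -0.1238  0.0384] 0.87
ledge 1418 ((538.5911865234375, -135.91018676757812), (63.859474182128906, 139.60731506347656), 12.706300735473633)
t 4.92 pos [0.5065 0.1793 0.1331] ytool 124.19 tilt 0.0 shift mm [ 195.8 -259.    13.1]
turn z 22.190959017910046
[ 0.21691706  0.03702325 -2.79910807] 0.012877074745745423
```

Request:
{"method": "servo_tool", "body": {
  "moves": [
    [[0.0157,-0.0276,0],[0,0,0]],
    [[0.0157,-0.0276,0],[0,0,0]],
    [[0.0157,-0.0276,0],[0,0,0]],
    [[0.0157,-0.0276,0],[0,0,0]],
    [[0.0157,-0.0276,0],[0,0,0]]
  ]
}}

```text
time_s: 5.33
ee_pos: [0.5172, 0.0199, 0.1299]
eef_rot: [-0.294, 0.956, 0.001, -0.003]
contact_force: [-0.4, 0.4, -2.4]
grip_width: 0.013
grip_force: 59.4
```

Request:
{"method": "servo_tool", "body": {
  "moves": [
    [[0.0157,-0.0276,0],[0,0,0]],
    [[0.0157,-0.0276,0],[0,0,0]],
    [[0.0157,-0.0276,0],[0,0,0]],
    [[0.0157,-0.0276,0],[0,0,0]],
    [[0.0157,-0.0276,0],[0,0,0]]
  ]
}}

```text
time_s: 5.75
ee_pos: [0.5299, -0.138, 0.1298]
eef_rot: [-0.294, 0.956, 0.002, -0.002]
contact_force: [1.5, 0.9, 0.0]
grip_width: 0.0127
grip_force: 59.4
```

Request:
{"method": "servo_tool", "body": {
  "moves": [
    [[0,0,0],[0,0,7]],
    [[0,0,0],[0,0,7]],
    [[0,0,0],[0,0,7]],
    [[0,0,0],[0,0,0.5]],
    [[0,0,0],[0,0,0]]
  ]
}}

```text
time_s: 6.17
ee_pos: [0.5305, -0.1366, 0.1305]
eef_rot: [-0.112, 0.994, 0.001, -0.002]
contact_force: [0.7, -0.5, -2.4]
grip_width: 0.0131
grip_force: 59.6
```

```bash
python3 - <<'E'
from h import *
s=snapshot("wrist"); cv2.imwrite("pics/w3.png",s["img"][:,:,::-1])
P=cloud(s); m=(P[...,2]>0.033)&(P[...,2]<0.039)&(np.hypot(P[...,0]-.54,P[...,1]+.134)<.08)&(s["img"].min(-1)>180)&(s["z_map"]>0)
print("ledge",m.sum(),cv2.minAreaRect(P[m][:,:2].astype(np.float32)*1000))
for _ in range(3): delta([.5318,-.1374,.06],102.7); snapshot("wrist")
E
```

```text
ledge 12037 ((540.6434326171875, -135.76332092285156), (63.87078094482422, 140.00930786132812), 12.923553466796875)
t 6.22 pos [ 0.5308 -0.1366  0.1311] ytool 102.86 tilt 0.21 shift mm [-1.  -1.1 71.1]
turn z 0.1595218063589101
t 6.27 pos [ 0.5312 -0.1367  0.1317] ytool 102.84 tilt 0.16 shift mm [-0.6 -1.  71.7]
turn z 0.14425250656415756
t 6.32 pos [ 0.5315 -0.1367  0.1322] ytool 102.82 tilt 0.11 shift mm [-0.3 -0.8 72.2]
turn z 0.12112326048698208
```

View pics/w3.png

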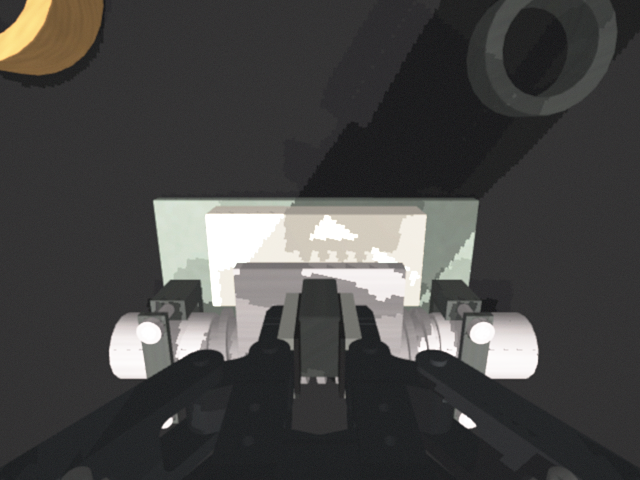

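The leaf (235–405, row 265) hangs square over the ledge, with its back edge parallel to the ledge edges and clear of the screw. Lowering it.

Request:
{"method": "servo_tool", "body": {
  "moves": [
    [[0,-0.001,0.02],[0,0,0]],
    [[0,0,0.025],[0,0,0]],
    [[0,0,0.018],[0,0,0]],
    [[0,0,0.008],[0,0,0]],
    [[0,0,0],[0,0,0]]
  ]
}}

```text
time_s: 6.78
ee_pos: [0.5305, -0.1373, 0.0598]
eef_rot: [-0.111, 0.994, 0.001, -0.002]
contact_force: [-1.0, -0.2, -2.1]
grip_width: 0.0128
grip_force: 59.6
```

Request:
{"method": "servo_tool", "body": {
  "moves": [
    [[0,0,0],[0,0,0]],
    [[0,0,0.003],[0,0,0]],
    [[0,0,0.002],[0,0,0]],
    [[0,0,0],[0,0,0]],
    [[0,0,0],[0,0,0]]
  ]
}}

```text
time_s: 7.2
ee_pos: [0.5327, -0.1383, 0.058]
eef_rot: [-0.111, 0.994, -0.0, 0.0]
contact_force: [-1.4, 0.3, -2.0]
grip_width: 0.0134
grip_force: 59.6
```

Request:
{"method": "servo_tool", "body": {
  "moves": [
    [[0,0,0.002],[0,0,0]],
    [[0,0,0],[0,0,0]],
    [[0,0,0],[0,0,0]]
  ]
}}

```text
time_s: 7.45
ee_pos: [0.5322, -0.1381, 0.0553]
eef_rot: [-0.111, 0.994, 0.0, -0.0]
contact_force: [0.2, 0.8, -2.0]
grip_width: 0.0132
grip_force: 59.6
```

```bash
cat >> h.py <<'E'
def st(n=4):
    f=[];p=[]
    for i in range(n):
        s=manip.state(); f.append(s["contact_force"]); p.append(s["ee_pos"]); R=Ro.from_quat(s["eef_rot"]).as_matrix(); w=s["wrist_torque"]
        if i<n-1: snapshot("top")
    a=np.radians(12.8); S=np.array([[np.cos(a),np.sin(a),0],[-np.sin(a),np.cos(a),0],[0,0,1]])
    f=S@np.mean(f,0); p=S@(np.mean(p,0)-[.5975,-.1228,0])
    print("t",round(s["time_s"],2),"stand pos mm",(p*1e3).round(1),"F stand",f.round(1),"T",(S@w).round(2),"ytool",np.degrees(np.arctan2(R[1,1],R[0,1])).round(2),"zdir",R[:,2].round(4))
E
python3 -c "
from h import *
st()"
```

```text
t 7.6 stand pos mm [-67.   -0.5  55.3] F stand [ 0.2  0.6 -2.2] T [-0.01  0.04 -0.05] ytool 102.7 zdir [-0. -0. -1.]
```

Request:
{"method": "servo_tool", "body": {
  "moves": [
    [[0,0,0.003],[0,0,0]],
    [[0,0,0],[0,0,0]],
    [[0,0,0],[0,0,0]]
  ]
}}

```text
time_s: 7.85
ee_pos: [0.532, -0.138, 0.0519]
eef_rot: [-0.111, 0.994, 0.0, -0.0]
contact_force: [0.6, -0.3, -1.9]
grip_width: 0.0132
grip_force: 59.6
```

Request:
{"method": "servo_tool", "body": {
  "moves": [
    [[0,0,0.001],[0,0,0]],
    [[0,0,0],[0,0,0]],
    [[0,0,0],[0,0,0]]
  ]
}}

```text
time_s: 8.1
ee_pos: [0.5325, -0.1382, 0.0515]
eef_rot: [-0.111, 0.994, -0.0, 0.0]
contact_force: [0.1, -0.0, -1.1]
grip_width: 0.0126
grip_force: 59.7
```

Request:
{"method": "servo_tool", "body": {
  "moves": [
    [[0,0,0.001],[0,0,0]],
    [[0,0,0],[0,0,0]],
    [[0,0,0],[0,0,0]]
  ]
}}

```text
time_s: 8.35
ee_pos: [0.533, -0.1384, 0.0514]
eef_rot: [-0.111, 0.994, -0.0, 0.001]
contact_force: [-1.2, 0.3, 4.7]
grip_width: 0.013
grip_force: 60.7
```

```bash
python3 -c "
from h import *
st()"
```

```text
t 8.5 stand pos mm [-66.3  -0.9  51.4] F stand [-1.4  0.9  5.4] T [0.15 0.13 0.  ] ytool 102.7 zdir [ 1.4e-03 -5.0e-04 -1.0e+00]
```

Request:
{"method": "servo_tool", "body": {
  "moves": [
    [[-0.003,0,-0.0005],[0,0,0]],
    [[-0.003,0,0],[0,0,0]],
    [[-0.002,0,0],[0,0,0]],
    [[0,0,0],[0,0,0]],
    [[0,0,0],[0,0,0]]
  ]
}}

```text
time_s: 8.92
ee_pos: [0.5411, -0.1365, 0.0514]
eef_rot: [-0.111, 0.994, -0.0, 0.001]
contact_force: [1.1, -1.0, 3.3]
grip_width: 0.0128
grip_force: 60.6
```

```bash
python3 - <<'E'
from h import *
st()
s=snapshot("scene"); cv2.imwrite("pics/s1.png",cv2.resize(s["img"][220:340,200:360,::-1],(800,600),interpolation=cv2.INTER_CUBIC))
E
```

```text
t 9.07 stand pos mm [-58.1  -0.9  51.4] F stand [ 1.2 -0.6  4.4] T [ 0.01 -0.34  0.01] ytool 102.69 zdir [ 2.3e-03 -4.0e-04 -1.0e+00]
```

View pics/s1.png

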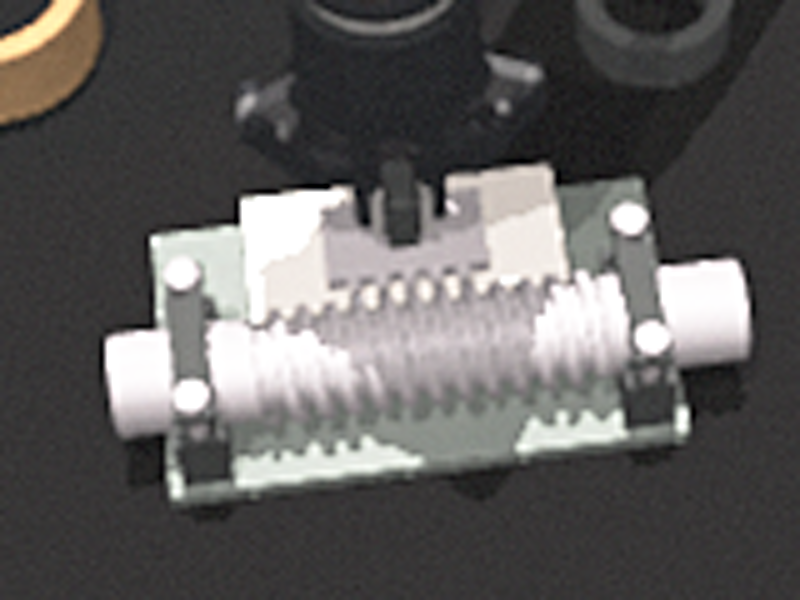

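The scene crop shows the leaf flat on the ledge (330–485, row 250), its teeth just short of the crests. Now I feel forward gently.

Request:
{"method": "servo_tool", "body": {
  "moves": [
    [[-0.001,0,-0.0003],[0,0,0]],
    [[0,0,0],[0,0,0]],
    [[-0.001,0,0],[0,0,0]],
    [[0,0,0],[0,0,0]]
  ]
}}

```text
time_s: 9.45
ee_pos: [0.5418, -0.1362, 0.0514]
eef_rot: [-0.111, 0.994, -0.0, -0.001]
contact_force: [-1.2, -0.0, 7.3]
grip_width: 0.0126
grip_force: 61.0
```

Request:
{"method": "servo_tool", "body": {
  "moves": [
    [[-0.0007,0,0],[0,0,0]],
    [[0,0,0],[0,0,0]],
    [[0,0,0],[0,0,0]]
  ]
}}

```text
time_s: 9.7
ee_pos: [0.5424, -0.136, 0.0514]
eef_rot: [-0.111, 0.994, -0.0, -0.001]
contact_force: [-2.9, -2.2, 8.7]
grip_width: 0.0128
grip_force: 61.0
```

```bash
python3 -c "
from h import *
st()"
```

```text
t 9.85 stand pos mm [-56.7  -0.7  51.4] F stand [-2.2 -0.9  7.5] T [-0.11  0.22 -0.  ] ytool 102.7 zdir [-9.e-04 -4.e-04 -1.e+00]
```

Request:
{"method": "servo_tool", "body": {
  "moves": [
    [[0,0.0005,-0.0007],[0,0,0]],
    [[0,0,0],[0,0,0]],
    [[0,0.0005,0],[0,0,0]],
    [[0,0,0],[0,0,0]]
  ]
}}

```text
time_s: 10.18
ee_pos: [0.5422, -0.1348, 0.0515]
eef_rot: [-0.111, 0.994, 0.0, -0.0]
contact_force: [-0.7, -0.9, 2.7]
grip_width: 0.013
grip_force: 60.4
```

Request:
{"method": "servo_tool", "body": {
  "moves": [
    [[0,0.0005,0],[0,0,0]],
    [[0,0,0],[0,0,0]],
    [[0,0.0005,0],[0,0,0]],
    [[0,0,0],[0,0,0]]
  ]
}}

```text
time_s: 10.52
ee_pos: [0.542, -0.1336, 0.0515]
eef_rot: [-0.111, 0.994, 0.0, -0.0]
contact_force: [1.0, -1.4, 0.1]
grip_width: 0.0126
grip_force: 60.1
```

```bash
python3 -c "
from h import *
st()"
```

```text
t 10.67 stand pos mm [-56.5   1.8  51.5] F stand [ 0.2 -1.   0.3] T [-0.12 -0.08 -0.01] ytool 102.7 zdir [-6.e-04  4.e-04 -1.e+00]
```

Request:
{"method": "servo_tool", "body": {
  "moves": [
    [[-0.0007,0,0],[0,0,0]],
    [[0,0,0],[0,0,0]],
    [[-0.0005,0,0],[0,0,0]],
    [[0,0,0],[0,0,0]]
  ]
}}

```text
time_s: 11.0
ee_pos: [0.5432, -0.1333, 0.0515]
eef_rot: [-0.111, 0.994, 0.0, -0.0]
contact_force: [-0.6, 0.4, 0.1]
grip_width: 0.013
grip_force: 59.9
```

```bash
python3 -c "
from h import *
st()"
```

```text
t 11.15 stand pos mm [-55.3   1.8  51.5] F stand [-0.7  0.8 -0.3] T [0.03 0.03 0.03] ytool 102.7 zdir [-5.e-04  4.e-04 -1.e+00]
```

Request:
{"method": "servo_tool", "body": {
  "moves": [
    [[-0.0006,0,0],[0,0,0]],
    [[0,0,0],[0,0,0]],
    [[-0.0006,0,0],[0,0,0]],
    [[0,0,0],[0,0,0]]
  ]
}}

```text
time_s: 11.48
ee_pos: [0.5445, -0.1332, 0.0516]
eef_rot: [-0.111, 0.994, 0.0, -0.0]
contact_force: [-0.5, 0.1, -2.5]
grip_width: 0.0131
grip_force: 59.6
```

```bash
python3 -c "
from h import *
st()"
```

```text
t 11.63 stand pos mm [-54.    1.6  51.6] F stand [-0.4 -0.1 -2.4] T [0.03 0.01 0.  ] ytool 102.7 zdir [-3.e-04  1.e-04 -1.e+00]
```

Request:
{"method": "servo_tool", "body": {
  "moves": [
    [[-0.0006,0,0.0004],[0,0,0]],
    [[0,0,0],[0,0,0]],
    [[-0.0006,0,0],[0,0,0]],
    [[0,0,0],[0,0,0]]
  ]
}}

```text
time_s: 11.97
ee_pos: [0.546, -0.133, 0.0515]
eef_rot: [-0.111, 0.994, -0.0, 0.0]
contact_force: [-0.5, -1.0, -0.3]
grip_width: 0.0126
grip_force: 59.7
```

```bash
python3 -c "
from h import *
st()"
```

```text
t 12.12 stand pos mm [-52.6   1.5  51.5] F stand [-0.4 -0.  -0.9] T [ 0.01 -0.06 -0.13] ytool 102.7 zdir [ 2.e-04 -1.e-04 -1.e+00]
```

Request:
{"method": "servo_tool", "body": {
  "moves": [
    [[-0.0006,0,0],[0,0,0]],
    [[0,0,0],[0,0,0]],
    [[-0.0006,0,0],[0,0,0]],
    [[0,0,0],[0,0,0]]
  ]
}}

```text
time_s: 12.45
ee_pos: [0.5462, -0.1329, 0.0515]
eef_rot: [-0.111, 0.994, 0.0, -0.001]
contact_force: [-4.7, -1.1, 3.5]
grip_width: 0.0129
grip_force: 60.4
```

Request:
{"method": "servo_tool", "body": {
  "moves": [
    [[-0.0006,0,0],[0,0,0]],
    [[0,0,0],[0,0,0]],
    [[0,0,0],[0,0,0]]
  ]
}}

```text
time_s: 12.7
ee_pos: [0.5462, -0.1329, 0.0516]
eef_rot: [-0.111, 0.994, 0.0, -0.002]
contact_force: [-8.2, -1.7, 5.4]
grip_width: 0.0129
grip_force: 60.6
```

```bash
python3 -c "
from h import *
st()"
```

```text
t 12.85 stand pos mm [-52.2   1.5  51.6] F stand [-7.9  0.   4.8] T [ 0.02  1.21 -0.01] ytool 102.72 zdir [-3.7e-03 -4.0e-04 -1.0e+00]
```

Request:
{"method": "servo_tool", "body": {
  "moves": [
    [[0.001,0,-0.0003],[0,0,0]],
    [[0,0,0],[0,0,0]],
    [[0,0,0],[0,0,0]]
  ]
}}

```text
time_s: 13.1
ee_pos: [0.5461, -0.133, 0.0515]
eef_rot: [-0.111, 0.994, -0.0, -0.001]
contact_force: [-3.7, -1.3, 0.1]
grip_width: 0.0126
grip_force: 59.8
```

```bash
python3 - <<'E'
from h import *
st()
s=snapshot("wrist"); cv2.imwrite("pics/w4.png",s["img"][:,:,::-1])
P=cloud(s); a=np.radians(12.8)
X=(P[...,0]-.5975)*np.cos(a)+(P[...,1]+.1228)*np.sin(a); Y=-(P[...,0]-.5975)*np.sin(a)+(P[...,1]+.1228)*np.cos(a)
for y0 in (-34,-28,-20,20,28,34):
    r=(abs(Y*1e3-y0)<1.5)&(s["z_map"]>0); L=r&(P[...,2]>.033)&(P[...,2]<.0385); T=r&(P[...,2]>.0415)&(P[...,2]<.047)&(X<-.04)
    if L.any() and T.any(): print(y0,"ledge rear",np.round(X[L].min()*1e3,1),"ledge end",np.round(X[L].max()*1e3,1),"plate rear",np.round(X[T].min()*1e3,1),np.round(X[T].max()*1e3,1))
E
```

```text
t 13.25 stand pos mm [-52.3   1.5  51.5] F stand [-4.2 -0.4  0.2] T [-0.11  0.74  0.02] ytool 102.71 zdir [-1.2e-03 -1.0e-04 -1.0e+00]
-34 ledge rear -90.2 ledge end -22.0 plate rear -70.5 -40.1
-28 ledge rear -90.1 ledge end -69.9 plate rear -70.8 -40.2
-20 ledge rear -90.0 ledge end -69.7 plate rear -70.6 -48.9
20 ledge rear -90.0 ledge end -69.9 plate rear -70.6 -52.9
28 ledge rear -90.0 ledge end -69.7 plate rear -70.6 -40.1
34 ledge rear -90.0 ledge end -69.8 plate rear -70.6 -40.0
```

View pics/w4.png

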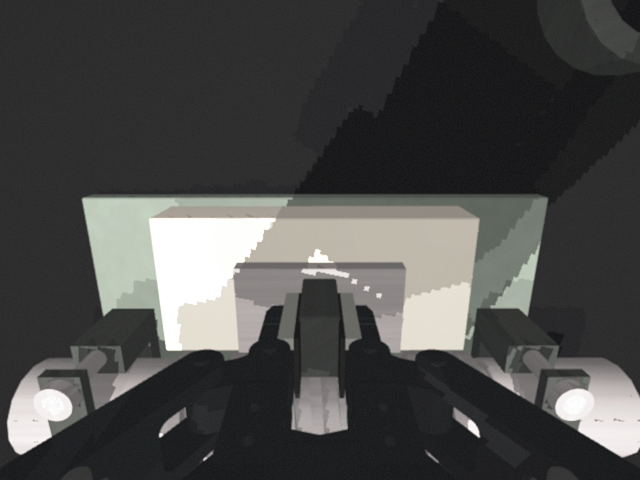

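The gap between the plate's rear edge and the ledge's rear edge is 19.5 mm (rows 218 to 265), so the teeth are resting on the crests. Seated, it would be 25.5 mm. I'll feel sideways with light contact.

Request:
{"method": "servo_tool", "body": {
  "moves": [
    [[0.0004,0.0005,0],[0,0,0]],
    [[0,0,0],[0,0,0]],
    [[0,0.0005,0],[0,0,0]],
    [[0,0,0],[0,0,0]]
  ]
}}

```text
time_s: 13.63
ee_pos: [0.546, -0.132, 0.0516]
eef_rot: [-0.111, 0.994, -0.0, 0.0]
contact_force: [-1.5, -2.9, -3.1]
grip_width: 0.0131
grip_force: 59.6
```

Request:
{"method": "servo_tool", "body": {
  "moves": [
    [[0,0.0005,0],[0,0,0]],
    [[0,0,0],[0,0,0]],
    [[0,0.0005,0],[0,0,0]],
    [[0,0,0],[0,0,0]]
  ]
}}

```text
time_s: 13.97
ee_pos: [0.5463, -0.1305, 0.0519]
eef_rot: [-0.11, 0.994, 0.0, 0.001]
contact_force: [-0.9, -0.1, -2.5]
grip_width: 0.0128
grip_force: 59.6
```

```bash
python3 -c "
from h import *
st()"
```

```text
t 14.12 stand pos mm [-51.6   3.7  52. ] F stand [-0.6  0.1 -2.1] T [-0.01  0.04  0.03] ytool 102.7 zdir [ 1.4e-03  3.0e-04 -1.0e+00]
```

It moved forward and the force fell off, so the teeth may be at a groove. I lower the leaf to the ledge and probe forward.

Request:
{"method": "servo_tool", "body": {
  "moves": [
    [[0,0,0.0006],[0,0,0]],
    [[0,0,0],[0,0,0]],
    [[-0.0006,0,0],[0,0,0]],
    [[0,0,0],[0,0,0]],
    [[0,0,0],[0,0,0]]
  ]
}}

```text
time_s: 14.53
ee_pos: [0.5465, -0.1307, 0.0514]
eef_rot: [-0.111, 0.994, 0.0, 0.0]
contact_force: [-1.2, 1.5, 1.9]
grip_width: 0.013
grip_force: 60.0
```

```bash
python3 -c "
from h import *
st()"
```

```text
t 14.68 stand pos mm [-51.5   3.6  51.5] F stand [-1.1  2.   1.8] T [0.34 0.15 0.07] ytool 102.7 zdir [ 3.e-04  3.e-04 -1.e+00]
```

Request:
{"method": "servo_tool", "body": {
  "moves": [
    [[0,0.0006,0],[0,0,0]],
    [[0,0,0],[0,0,0]],
    [[-0.0006,0,0],[0,0,0]],
    [[0,0,0],[0,0,0]],
    [[0,0,0],[0,0,0]]
  ]
}}

```text
time_s: 15.1
ee_pos: [0.5471, -0.1304, 0.0514]
eef_rot: [-0.111, 0.994, -0.0, 0.0]
contact_force: [-0.6, -0.9, 2.3]
grip_width: 0.0131
grip_force: 60.3
```

```bash
python3 -c "
from h import *
st()"
```

```text
t 15.25 stand pos mm [-50.8   3.7  51.4] F stand [-0.8 -0.5  2.5] T [-0.18  0.05 -0.05] ytool 102.69 zdir [ 7.e-04 -5.e-04 -1.e+00]
```

Request:
{"method": "servo_tool", "body": {
  "moves": [
    [[-0.0006,0,-0.0002],[0,0,0]],
    [[0,0,0],[0,0,0]],
    [[-0.0006,0,0],[0,0,0]],
    [[0,0,0],[0,0,0]],
    [[0,0,0],[0,0,0]]
  ]
}}

```text
time_s: 15.67
ee_pos: [0.5481, -0.1299, 0.0514]
eef_rot: [-0.111, 0.994, -0.0, 0.0]
contact_force: [-0.8, -0.9, 3.6]
grip_width: 0.013
grip_force: 60.4
```

```bash
python3 -c "
from h import *
st()"
```

```text
t 15.82 stand pos mm [-49.7   4.   51.4] F stand [-1.  -0.5  3.1] T [-0.11  0.06  0.04] ytool 102.7 zdir [ 3.e-04 -1.e-04 -1.e+00]
```

The teeth are entering freely: 2.6 mm in with under 1 N. I go on in small steps.

Request:
{"method": "servo_tool", "body": {
  "moves": [
    [[-0.0006,0,-0.0003],[0,0,0]],
    [[0,0,0],[0,0,0]],
    [[-0.0006,0,0],[0,0,0]],
    [[0,0,0],[0,0,0]],
    [[0,0,0],[0,0,0]]
  ]
}}

```text
time_s: 16.23
ee_pos: [0.5491, -0.1295, 0.0514]
eef_rot: [-0.111, 0.994, 0.0, -0.0]
contact_force: [-0.3, 0.2, 1.1]
grip_width: 0.0133
grip_force: 60.2
```

Request:
{"method": "servo_tool", "body": {
  "moves": [
    [[-0.0006,0,0],[0,0,0]],
    [[0,0,0],[0,0,0]],
    [[0,0,0],[0,0,0]]
  ]
}}

```text
time_s: 16.48
ee_pos: [0.5497, -0.1294, 0.0515]
eef_rot: [-0.111, 0.994, 0.0, -0.0]
contact_force: [-1.2, -0.1, 0.2]
grip_width: 0.0129
grip_force: 60.2
```

```bash
python3 -c "
from h import *
st()"
```

```text
t 16.63 stand pos mm [-48.1   4.2  51.5] F stand [-0.5  0.5  0.8] T [-0.02 -0.02  0.02] ytool 102.7 zdir [-0.e+00  2.e-04 -1.e+00]
```

Request:
{"method": "servo_tool", "body": {
  "moves": [
    [[-0.0006,0,0],[0,0,0]],
    [[0,0,0],[0,0,0]],
    [[-0.0006,0,0],[0,0,0]],
    [[0,0,0],[0,0,0]],
    [[0,0,0],[0,0,0]]
  ]
}}

```text
time_s: 17.05
ee_pos: [0.5508, -0.1292, 0.0515]
eef_rot: [-0.111, 0.994, 0.0, -0.0]
contact_force: [-0.5, 0.5, -0.6]
grip_width: 0.0128
grip_force: 60.0
```

Request:
{"method": "servo_tool", "body": {
  "moves": [
    [[-0.0005,0,0.0002],[0,0,0]],
    [[0,0,0],[0,0,0]],
    [[0,0,0],[0,0,0]]
  ]
}}

```text
time_s: 17.3
ee_pos: [0.5513, -0.1291, 0.0515]
eef_rot: [-0.111, 0.994, -0.0, -0.0]
contact_force: [-1.5, 0.4, 1.7]
grip_width: 0.0131
grip_force: 60.1
```

```bash
python3 -c "
from h import *
st()"
```

```text
t 17.45 stand pos mm [-46.4   4.1  51.5] F stand [-1.   0.1  1.3] T [ 0.01  0.15 -0.01] ytool 102.7 zdir [-2.e-04 -0.e+00 -1.e+00]
```

Request:
{"method": "servo_tool", "body": {
  "moves": [
    [[-0.0005,0,0],[0,0,0]],
    [[0,0,0],[0,0,0]],
    [[-0.0004,0,0],[0,0,0]],
    [[0,0,0],[0,0,0]],
    [[0,0,0],[0,0,0]]
  ]
}}

```text
time_s: 17.87
ee_pos: [0.5514, -0.1291, 0.0515]
eef_rot: [-0.111, 0.994, 0.0, -0.001]
contact_force: [-6.0, -1.2, 5.6]
grip_width: 0.0131
grip_force: 60.6
```

```bash
python3 -c "
from h import *
st()"
```

```text
t 18.02 stand pos mm [-46.3   4.1  51.5] F stand [-6.1 -0.1  5.1] T [0.   0.98 0.03] ytool 102.71 zdir [-2.3e-03 -2.0e-04 -1.0e+00]
```

It is stopped firmly at 6 N, 6.0 mm past the crest position and square (twist moment about 0). I press a little more, relax, and check the geometry.

Request:
{"method": "servo_tool", "body": {
  "moves": [
    [[-0.0002,0,0],[0,0,0]],
    [[0,0,0],[0,0,0]],
    [[0,0,0],[0,0,0]],
    [[0,0,0],[0,0,0]]
  ]
}}

```text
time_s: 18.35
ee_pos: [0.5514, -0.1291, 0.0515]
eef_rot: [-0.111, 0.994, 0.0, -0.001]
contact_force: [-6.7, -1.2, 5.5]
grip_width: 0.0129
grip_force: 60.7
```

Request:
{"method": "servo_tool", "body": {
  "moves": [
    [[0.0006,0,0],[0,0,0]],
    [[0.0003,0,0],[0,0,0]],
    [[0,0,0],[0,0,0]],
    [[0,0,0],[0,0,0]]
  ]
}}

```text
time_s: 18.68
ee_pos: [0.5514, -0.1291, 0.0515]
eef_rot: [-0.111, 0.994, -0.0, -0.0]
contact_force: [-4.9, -0.8, 4.4]
grip_width: 0.0132
grip_force: 60.4
```

```bash
cat > chk.py <<'E'
from h import *
st()
s=snapshot("wrist"); cv2.imwrite("pics/w5.png",s["img"][:,:,::-1])
P=cloud(s); a=np.radians(12.8)
X=(P[...,0]-.5975)*np.cos(a)+(P[...,1]+.1228)*np.sin(a); Y=-(P[...,0]-.5975)*np.sin(a)+(P[...,1]+.1228)*np.cos(a)
for y0 in (-28,-20,20,28,34):
    r=(abs(Y*1e3-y0)<1.5)&(s["z_map"]>0); L=r&(P[...,2]>.033)&(P[...,2]<.0385); T=r&(P[...,2]>.0415)&(P[...,2]<.047)&(X<-.04)
    if L.any() and T.any(): print(y0,"ledge rear",np.round(X[L].min()*1e3,1),"plate rear",np.round(X[T].min()*1e3,1),"gap",np.round((X[T].min()-X[L].min())*1e3,1),"top z",np.round(np.median(P[T][:,2])*1e3,1))
E
python3 chk.py
```

```text
t 18.83 stand pos mm [-46.4   4.1  51.5] F stand [-5.4  0.2  4.3] T [ 0.03  0.82 -0.02] ytool 102.7 zdir [-6.e-04 -1.e-04 -1.e+00]
-28 ledge rear -90.0 plate rear -64.6 gap 25.4 top z 43.8
-20 ledge rear -90.1 plate rear -64.7 gap 25.5 top z 43.9
20 ledge rear -90.1 plate rear -64.6 gap 25.5 top z 43.9
28 ledge rear -90.0 plate rear -64.5 gap 25.5 top z 43.9
34 ledge rear -90.1 plate rear -64.7 gap 25.3 top z 43.9
```

The gap is 25.5 mm everywhere and the plate top is level, so the leaf is fully home. I relax and release.

Request:
{"method": "servo_tool", "body": {
  "moves": [
    [[0.0006,0,-0.0002],[0,0,0]],
    [[0,0,0],[0,0,0]],
    [[0,0,0],[0,0,0]]
  ]
}}

```text
time_s: 19.13
ee_pos: [0.5513, -0.1291, 0.0515]
eef_rot: [-0.111, 0.994, -0.0, 0.0]
contact_force: [-1.0, -0.1, 0.0]
grip_width: 0.013
grip_force: 60.1
```

Request:
{"method": "servo_tool", "body": {
  "moves": [
    [[0,0,0],[0,0,0]],
    [[0,0,0],[0,0,0]],
    [[0,0,0],[0,0,0]],
    [[0,0,0],[0,0,0]]
  ],
  "newtons": 20
}}

```text
time_s: 19.47
ee_pos: [0.5512, -0.1291, 0.0515]
eef_rot: [-0.111, 0.994, 0.0, 0.0]
contact_force: [-0.0, 0.4, -0.8]
grip_width: 0.0129
grip_force: 59.9
```

Request:
{"method": "servo_tool", "body": {
  "moves": [
    [[0,0,0],[0,0,0]],
    [[0,0,0],[0,0,0]],
    [[0,0,0],[0,0,0]],
    [[0,0,0],[0,0,0]]
  ],
  "gripper": 0.04
}}

```text
time_s: 19.8
ee_pos: [0.5512, -0.1292, 0.0518]
eef_rot: [-0.111, 0.994, -0.0, 0.0]
contact_force: [-0.3, 1.1, -0.0]
grip_width: 0.0397
grip_force: 0.0
```

```bash
python3 chk.py
```

```text
t 19.95 stand pos mm [-46.7   4.   51.8] F stand [-0.1  0.2 -0.6] T [-0.02  0.03 -0.01] ytool 102.7 zdir [ 2.e-04 -0.e+00 -1.e+00]
-28 ledge rear -90.0 plate rear -65.2 gap 24.8 top z 43.8
-20 ledge rear -90.1 plate rear -64.9 gap 25.2 top z 43.9
20 ledge rear -89.9 plate rear -64.8 gap 25.2 top z 43.8
28 ledge rear -90.1 plate rear -64.9 gap 25.2 top z 43.7
34 ledge rear -90.0 plate rear -64.9 gap 25.1 top z 43.8
```

The leaf came back about 0.3 mm as I relaxed. I regrip, press again, and release while still lightly pressed.

Request:
{"method": "servo_tool", "body": {
  "moves": [
    [[0,0,0],[0,0,0]],
    [[0,0,0],[0,0,0]],
    [[0,0,0],[0,0,0]],
    [[0,0,0],[0,0,0]],
    [[0,0,0],[0,0,0]]
  ],
  "gripper": 0.0,
  "newtons": 40
}}

```text
time_s: 20.42
ee_pos: [0.5511, -0.1292, 0.0517]
eef_rot: [-0.111, 0.994, -0.0, 0.0]
contact_force: [0.3, 0.5, 0.7]
grip_width: 0.0132
grip_force: 39.3
```

Request:
{"method": "servo_tool", "body": {
  "moves": [
    [[-0.0005,0,0.0003],[0,0,0]],
    [[0,0,0],[0,0,0]],
    [[-0.0004,0,0],[0,0,0]],
    [[0,0,0],[0,0,0]],
    [[0,0,0],[0,0,0]]
  ]
}}

```text
time_s: 20.83
ee_pos: [0.5513, -0.1292, 0.0518]
eef_rot: [-0.111, 0.994, -0.0, -0.001]
contact_force: [-4.9, -0.0, 6.2]
grip_width: 0.0132
grip_force: 40.2
```

```bash
python3 chk.py
```

```text
t 20.98 stand pos mm [-46.5   4.   51.8] F stand [-4.8  0.7  6.1] T [ 0.14  0.73 -0.03] ytool 102.71 zdir [-1.8e-03 -3.0e-04 -1.0e+00]
-28 ledge rear -90.0 plate rear -64.7 gap 25.3 top z 43.8
-20 ledge rear -90.0 plate rear -64.6 gap 25.4 top z 43.8
20 ledge rear -90.0 plate rear -64.9 gap 25.1 top z 43.8
28 ledge rear -90.0 plate rear -64.6 gap 25.4 top z 43.8
34 ledge rear -90.1 plate rear -64.7 gap 25.5 top z 43.9
```

Request:
{"method": "servo_tool", "body": {
  "moves": [
    [[0.0002,0,-0.0003],[0,0,0]],
    [[0,0,0],[0,0,0]],
    [[0,0,0],[0,0,0]]
  ]
}}

```text
time_s: 21.28
ee_pos: [0.5513, -0.1292, 0.0517]
eef_rot: [-0.111, 0.994, -0.0, -0.001]
contact_force: [-4.6, -1.6, 5.1]
grip_width: 0.0132
grip_force: 40.0
```

Request:
{"method": "servo_tool", "body": {
  "moves": [
    [[0,0,0],[0,0,0]],
    [[0,0,0],[0,0,0]],
    [[0,0,0],[0,0,0]],
    [[0,0,0],[0,0,0]]
  ],
  "gripper": 0.04
}}

```text
time_s: 21.62
ee_pos: [0.5518, -0.1288, 0.0513]
eef_rot: [-0.111, 0.994, 0.0, 0.0]
contact_force: [0.1, 0.0, -0.1]
grip_width: 0.0397
grip_force: 0.0
```

```bash
python3 chk.py
```

```text
t 21.77 stand pos mm [-46.    4.2  51.4] F stand [-0.2  0.2  0.3] T [-0.   -0.05 -0.02] ytool 102.7 zdir [ 1.e-04  1.e-04 -1.e+00]
-28 ledge rear -90.0 plate rear -64.9 gap 25.1 top z 43.7
-20 ledge rear -90.1 plate rear -64.9 gap 25.1 top z 43.7
20 ledge rear -90.1 plate rear -64.8 gap 25.3 top z 43.8
28 ledge rear -90.0 plate rear -64.8 gap 25.2 top z 43.8
34 ledge rear -90.1 plate rear -64.7 gap 25.4 top z 43.7
```

Seated and square within 0.2 mm. Now I retreat straight up.

Request:
{"method": "servo_tool", "body": {
  "moves": [
    [[0,0,-0.005],[0,0,0]],
    [[0,0,-0.015],[0,0,0]],
    [[0,0,-0.03],[0,0,0]],
    [[0,0,-0.04],[0,0,0]],
    [[0,0,-0.04],[0,0,0]]
  ]
}}

```text
time_s: 22.23
ee_pos: [0.5507, -0.1287, 0.1822]
eef_rot: [-0.111, 0.994, 0.001, -0.001]
contact_force: [1.2, -0.5, 1.0]
grip_width: 0.0399
grip_force: 0.0
```

Request:
{"method": "servo_tool", "body": {
  "moves": [
    [[0.03,0,-0.02],[0,0,0]],
    [[0.03,0,0],[0,0,0]],
    [[0.03,0,0],[0,0,0]],
    [[0,0,0],[0,0,0]],
    [[0,0,0],[0,0,0]]
  ]
}}

```text
time_s: 22.65
ee_pos: [0.4632, -0.149, 0.2022]
eef_rot: [-0.11, 0.994, -0.0, 0.001]
contact_force: [0.4, 0.7, -0.2]
grip_width: 0.0402
grip_force: 0.0
```

```bash
python3 chk.py; python3 - <<'E'
from h import *
s=snapshot("scene"); cv2.imwrite("pics/s2.png",cv2.resize(s["img"][220:340,200:360,::-1],(800,600),interpolation=cv2.INTER_CUBIC))
E
```

```text
t 22.8 stand pos mm [-135.9    4.1  202.1] F stand [ 0.2  0.1 -0.5] T [-0.    0.01  0.04] ytool 102.71 zdir [ 7.e-04 -1.e-04 -1.e+00]
-28 ledge rear -90.1 plate rear -64.5 gap 25.5 top z 43.9
-20 ledge rear -89.9 plate rear -64.6 gap 25.2 top z 43.7
20 ledge rear -89.8 plate rear -64.6 gap 25.3 top z 43.8
28 ledge rear -90.4 plate rear -64.5 gap 25.9 top z 43.9
34 ledge rear -90.3 plate rear -64.7 gap 25.5 top z 43.9
```

View pics/s2.png

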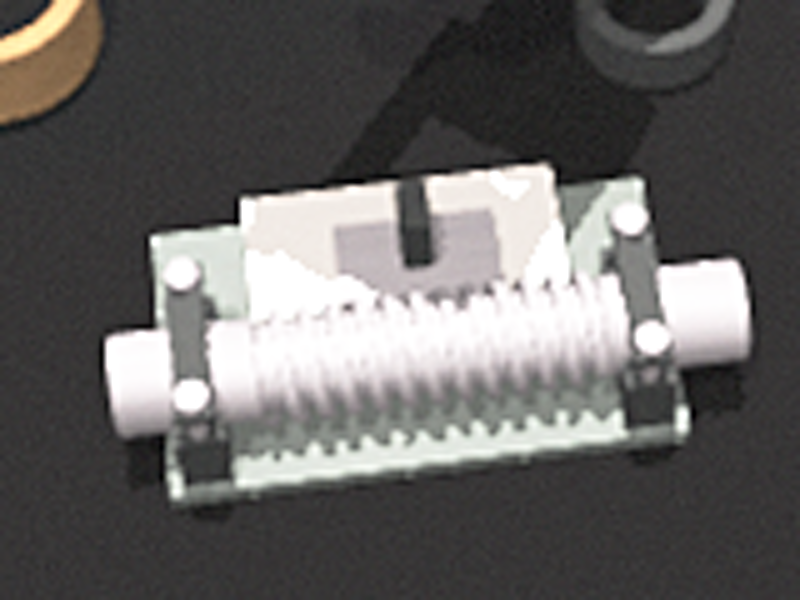

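View pics/w5.png

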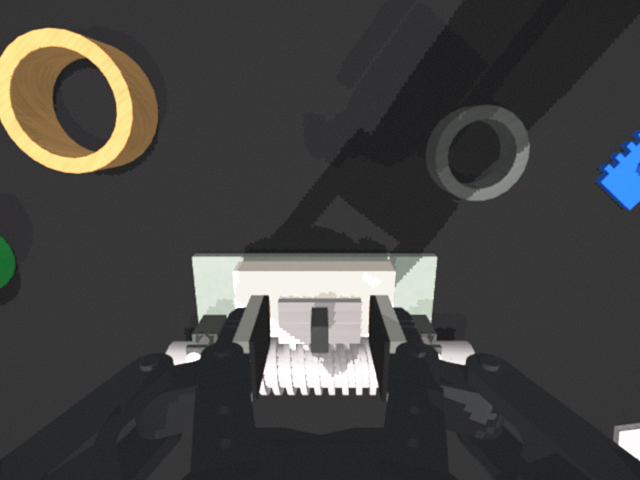

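The leaf (335–500, rows 210–300 in the scene crop) sits flat and square with its teeth inside the thread. The arm is clear, so I hand the job in.

```bash
python3 -c "
from bench import manip
print(manip.finish_job())"
```

```text
the job is handed in; nothing more can be done
None
```

The five-tooth leaf is seated in the thread, flat and square to within the camera noise (a few tenths of a mm); pressed in at about 7 N (8 N peak in the search), it was let go and the job handed in at about 23 s.

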